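# Spread a snap ring over a grinding wheel's axle and hold it at the groove

### The arm

A 7-joint arm with a two-finger parallel gripper is mounted at the origin on a cart in front of the work surface, level with it; the furniture and walls round the work are solid. World frame = base frame: x ahead of the robot, y to its left, z up, the work surface at z = 0. Lengths are in m, angles in degrees, forces in N, time in s.
With the tool pointing down it reaches from about 0.4 to 0.85 m from the base axis. Payload 4.5 kg.
Tool frame: the origin (TCP) lies midway between the tips of the shut fingers; the grasp point (between the pads) lies 19 mm behind it; z points along the fingers, y is the direction in which the jaws open and shut (so a half turn about z gives the same grasp; the last joint's range is limited). The gripper opens to 88 mm and grips with 3 to 60 N. Pads are 18 mm wide; open, the fingers measure 123 mm over their backs; the gripper's body (75 mm by 187 mm) begins 45 mm behind the grasp point.
Start: joints at [69.488, 39.483, -11.15, 89.685, 9.013, 51.709, -12.324], TCP at [0.239, -0.578, 0.239] pointing down, gripper open.
Joint ranges: [-172.22, 172.22], [-26.19, 119.32], [-84.43, 86.54], [7.71, 146.69], [-57.33, 237.33], [2.42, 119.75], [-152.13, 152.13]. Speed limits (degrees/s): [147.25, 147.25, 180, 180, 180, 180, 180].

### API

Orientations are given as a 3x3 rotation matrix whose columns are the frame's x, y, z axes.
In Python, from cell import arm gives the robot as it stands.
- The arm moves only by the tool apply_moves, never from a script. Its argument "commands" is a list of rows, each a list of 6 numbers: the shift along the tool's x, y, z normalised to -1 to 1, where 1 is 0.05 m, then the turn, a rotation vector about the tool's x, y, z normalised to -1 to 1, where 1 is 8 degrees. In form: [[dx, dy, dz, ax, ay, az], ...]. A call has 1 to 20 rows; each row shifts and turns the commanded pose from where the row before left it, along the tool's axes as they then stand; what a row does not reach is not made up. A row lasts 1/10 s, in which the tool goes at most 50 mm and 8.59 degrees, less where a joint would pass 70% of its speed; a pose out of reach is approached as far as the arm can. A call with a number of a shift or a turn outside -1 to 1 is refused whole. A call with a gripper value outside its range is refused whole. "claw" is the opening, from 0 (shut) to 1 (fully open), set as the call begins (left out, the last holds). The fingers move at their own pace and stop on an object; "grip_force" is the grip in N (left out, the last holds). Time passes only in rows, so rows that do not move let the fingers close. It gives the time, the measured TCP pose, the force and the opening at its end, in the units of the state.
- arm.observe(): the state, without advancing time (a new reading comes with each control period).
- arm.get_image(name): name is "scene" or "top" or "wrist"; returns (picture, depth): 384x512x3 uint8, red, green, blue; 384x512 float32, m along the optical axis (not along the pixel's ray), 0 where there is no reading.
- arm.get_calibration(name): a dict with "intrinsics" (3x3 intrinsics, pixels), "dist_coeffs" ([k1, k2, p1, p2, k3] as OpenCV has them; the pictures are not rectified), "R" (3x3) and "t" (3): a world point X has camera coordinates R X + t; the wrist camera has in their place "hand_eye" (4x4, takes a point from camera to tool coordinates, whose origin is the TCP and whose axes are the flange's). Camera axes: x right, y down, z forward; pixel columns grow to the right and rows downward; lengths in m; the calibration is good to about 2 mm. A picture is of the moment at which its call begins: read the wrist's pose just before it. get_calibration takes no time and is no camera call.
- arm.hand_in(): hands the job in, once; it reports no verdict.
The state is a dict: "clock": time; "joints": joint angles; "joint_vel": joint speeds; "effort": joint torques, N m; "position": TCP position; "tcp_rot": TCP orientation; "wrist_force": force on the tool from outside, world axes, zero at the start; "moment": the same for the moment, N m; "gripper_width": finger opening in m.
Only numpy, scipy, OpenCV 4.12 (cv2) and the standard library are available. Lean on these libraries where they do the work, as an engineer would, in place of code of your own. Each camera call takes 0.05 s, during which the arm holds its last target.

### The job

The circlip pliers on the wooden rest carry a snap ring on their tips. Squeeze their handles fully to spread the ring, and keep it spread while you slide it down over the axle stub that has the groove (leave the other stub, which has none, and the things lying about alone) until the ring is level with the groove. Finish while still holding it there: pliers level and squeezed, ring spread round the groove and centred, not resting on or leaning against the stub; do not let go.

Things in the scene. Friction and masses are not known exactly. Their poses are not given: they have to be found in the camera images.
- plier_grip (a point): best point to squeeze: midway between the pliers' two black handles, half-way up, 44 mm above the bench at the start. x axis: along the pliers to the ring; z up. Handles: flat upright bars at +-y, 16 mm tall, 7 mm thick, from 30 mm ahead to 55 mm behind. Over their outer faces 38 mm here, 43 mm 15 mm behind; at the stop parallel and 24 mm. The pivot is 50 mm ahead. The ring's centre is 128 mm ahead of where the pads squeeze, same height
- plier_squeeze (a joint): angle by which the handles are squeezed together: 0 at rest (ring too narrow for the stub), 0.29 rad at the stop (ring fully spread, inner diameter 39 mm, outer 49 mm, open towards the pliers); spread enough above 0.2. The spring pushes back with about 10 N on each handle at the stop, so a grip of 20 N or more closes them fully
- left_half_centre (a point): centre of the arc of the ring's left half (+y side of the pliers), at the middle of its 5 mm steel wire; fully squeezed it lies at the ring's centre, at rest 4 mm right of the middle line, 129 mm ahead of the grip point
- right_half_centre (a point): the same for the ring's right half; fully squeezed, both points meet at the ring's centre
- groove (a point): middle of the groove, on the axis of the grooved upright steel axle stub, 55 mm above the bench. Groove: 22 mm in diameter, from z = 48 to 62 mm. Above it the stub's head: 29 mm in diameter up to 80 mm, tapering to 18 mm at the top, at 92 mm. Below it a washer 40 mm in diameter (top 48 mm) on a grey grinding wheel 90 mm in diameter (top 43 mm)
- plain_stub (a point): a point on the axis of the other stub, 55 mm above the bench: same stand, wheel and height, but 29 mm in diameter from the washer up, with no groove. Not to be used
- plier_rest: wooden rest, fixed: a board 140 x 80 x 6 mm with two cross rails, tops 36 mm above the bench, that carry the pliers under the pivot and under the last 15 mm of the handles; origin on the bench under the pivot (50 mm ahead of the grip point), x axis along the pliers
- pliers: the pliers' left half (+y handle and jaw), the other is hinged to it; all 0.25 kg, 205 mm long. Origin at the underside of the pivot, 8 mm below the handles' mid height, z up; squeezing turns this half 0.146 rad to the left
- stand_grooved: fixed stand of the grooved stub: steel base plate 110 x 110 x 12 mm; origin on the bench under the stub's axis
- stand_plain: fixed stand of the plain stub, alike; origin on the bench under its axis
- wax_tin: loose low round tin 69 mm in diameter, 36 mm high, bystander; origin at its underside
- turned_knob: loose turned wooden knob, 44 mm in diameter, 38 mm high, bystander; origin at its underside
- offcut: loose small dark wood offcut 30 x 55 x 18 mm, bystander; origin at its underside
- sanding_block: loose sanding block 65 x 112 x 37 mm, bystander; origin at its underside

How it is judged (in metres and radians):
On the way, in this order (a step that is already met when the one before it is completed fails the run):
1. the pliers are squeezed, the ring spread, and they are lifted off the rest (value of joint plier_squeeze above 0.2 rad and height (world z) of pliers above 0.05 m and contact force between pliers and plier_rest below 0.2 N), for 0.2 s.
2. the spread ring is round the head of the grooved stub, below its top (value of joint plier_squeeze above 0.2 rad and horizontal distance between each of left_half_centre, right_half_centre and groove below 0.008 m and height (world z) of left_half_centre between 0.045 and 0.088 m), for 0.05 s.
At the end, for the whole second after the job is handed in: Pliers held (finger force over 5 N), squeezed beyond 0.2 rad, level within 0.15 rad and still; the centres of both ring halves within 7 mm of the stub's axis and 5 mm in height of the groove's middle; less than 2 N between pliers and the grooved stub's stand (value of joint plier_squeeze above 0.2 rad and horizontal distance between each of left_half_centre, right_half_centre and groove below 0.007 m and z of left_half_centre in the frame of groove between -0.005 and 0.005 m and z of right_half_centre in the frame of groove between -0.005 and 0.005 m and angle between pliers's own z axis and vertical below 0.15 rad and contact force between the fingers and pliers above 5 N and contact force between pliers and stand_grooved below 2 N and linear speed of pliers below 0.02 m/s); the arm keeps its last pose, push and grip.
It fails at once if the ring closes while it is round the stub (value of joint plier_squeeze below 0.15 rad and horizontal distance between each of left_half_centre, right_half_centre and groove below 0.012 m and height (world z) of left_half_centre below 0.085 m).
It fails at once if the pliers are pushed against the plain stub's stand (contact force between pliers and stand_plain above 5 N).
It fails at once if the pliers are rammed onto the grooved stub's stand (contact force between pliers and stand_grooved above 40 N).
It fails at once if a bystander is knocked away (distance of any of wax_tin, turned_knob, offcut, sanding_block from where it was at the start of the episode above 0.03 m).
It also fails if it takes over 42 s, if anything falls off the work surface, if the arm or the gripper's body presses on something with over 40 N, if the wrist force passes 120 N, or if a joint passes its speed limit or range.

## Working session

There is one attempt and no reset: what is moved stays moved. The work goes in short steps, Python scripts to look and compute and a tool call to move; the robot and the scene stay as the last step left them, time stands still between calls to the robot, and variables do not carry over. Pictures are saved under pics/ and viewed, and the job is handed in when it is done.

Besides the shell and the picture viewer there is one more tool, called after "Request:" by a JSON object that holds its "name" and its "arguments", one argument or row to a line. apply_moves: Moves the arm, as the interface text tells. Scaled input: -1 to 1 covers 0.05 m each way for a shift and 8 degrees each way for a turn. Its arguments: {"type":"object","properties":{"commands":{"type":"array","items":{"type":"array","items":{"type":"number"}}},"claw":{"type":"number"},"grip_force":{"type":"number"}},"required":["commands"]}

```bash
ls; mkdir -p pics
python3 - <<'E'
from cell import arm
import cv2,numpy as np
s=arm.observe()
for k,v in s.items(): print(k,np.round(v,3).tolist())
for n in ["scene","top","wrist"]:
    im,d=arm.get_image(n); cv2.imwrite(f"pics/{n}0.png",im[:,:,::-1]); np.save(f"pics/{n}0_d.npy",d)
    c=arm.get_calibration(n); print(n,{k:np.round(v,4).tolist() for k,v in c.items()})
E
```

```text
pics
clock 0.0
joints [69.489, 39.533, -11.145, 89.744, 9.015, 51.709, -12.324]
joint_vel [-0.056, -0.074, 0.057, -0.042, 0.002, 0.069, -0.007]
effort [0.0, -52.757, -1.267, -15.343, -0.053, 0.007, 0.0]
position [0.238, -0.577, 0.238]
tcp_rot [[0.924, 0.382, -0.001], [0.382, -0.924, 0.002], [-0.0, -0.002, -1.0]]
wrist_force [0.081, 0.296, -0.587]
moment [-0.035, -0.022, 0.006]
gripper_width 0.088
scene {'intrinsics': [[373.7071, 0.0, 254.8375], [0.0, 373.7071, 193.6845], [0.0, 0.0, 1.0]], 'dist_coeffs': [-0.0319, 0.0, 0.0, 0.0, 0.0], 'R': [[-0.5376, -0.8432, -0.0038], [-0.526, 0.3388, -0.7801], [0.6591, -0.4174, -0.6256]], 't': [0.2713, 0.3458, 0.9576]}
top {'intrinsics': [[471.98, 0.0, 258.8703], [0.0, 471.98, 183.6755], [0.0, 0.0, 1.0]], 'dist_coeffs': [-0.102, 0.0, 0.0, 0.0, 0.0], 'R': [[-0.0295, -0.9992, -0.028], [-0.9955, 0.0319, -0.0891], [0.09, 0.0253, -0.9956]], 't': [0.0246, 0.5816, 1.3979]}
wrist {'intrinsics': [[289.7234, 0.0, 253.1492], [0.0, 289.7234, 190.6864], [0.0, 0.0, 1.0]], 'dist_coeffs': [-0.0164, 0.0, 0.0, 0.0, 0.0], 'hand_eye': [[0.0001, -0.9625, -0.2713, 0.0691], [1.0, 0.0001, 0.0001, 0.0009], [-0.0001, -0.2713, 0.9625, -0.1463], [0.0, 0.0, 0.0, 1.0]]}
```

View pics/scene0.png

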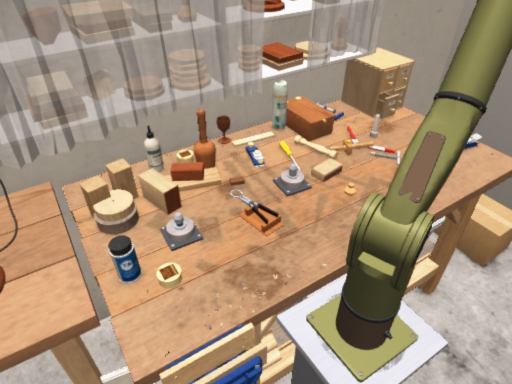

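View pics/top0.png

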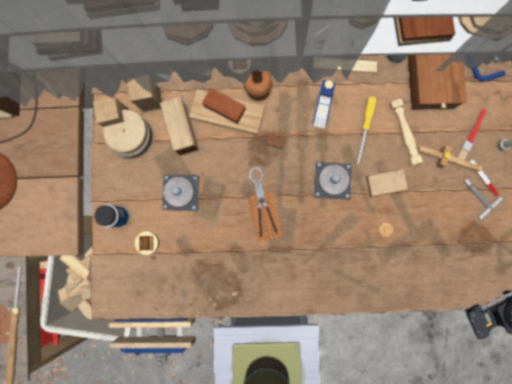

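View pics/wrist0.png

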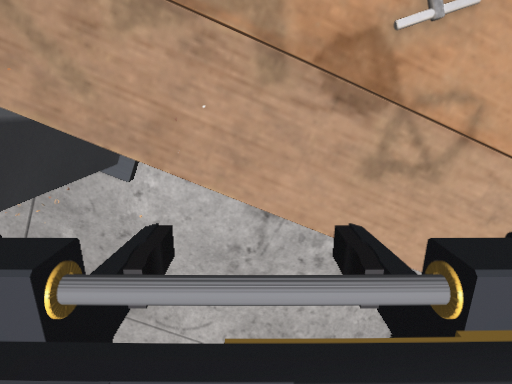

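```bash
cat > h.py <<'E'
import numpy as np,cv2
from cell import arm
def ray(n,uv,obs=None):
    c=arm.get_calibration(n)
    p=cv2.undistortPoints(np.array(uv,float).reshape(-1,1,2),c["intrinsics"],c["dist_coeffs"]).reshape(-1,2)
    d=np.c_[p,np.ones(len(p))]
    if n=="wrist":
        H=np.array(c["hand_eye"]);R=np.array(obs["tcp_rot"]);
        return R@H[:3,3]+np.array(obs["position"]), d@(R@H[:3,:3]).T
    R=np.array(c["R"]);return -R.T@np.array(c["t"]), d@R
def plane(n,uv,z,obs=None):
    o,d=ray(n,uv,obs); return o+d*((z-o[2])/d[:,2])[:,None]
def proj(n,X,obs=None):
    c=arm.get_calibration(n);X=np.array(X,float).reshape(-1,3)
    if n=="wrist":
        H=np.array(c["hand_eye"]);R=np.array(obs["tcp_rot"])@H[:3,:3];o=np.array(obs["tcp_rot"])@H[:3,3]+obs["position"]
        R=R.T;t=-R@o
    else: R,t=np.array(c["R"]),np.array(c["t"])
    return cv2.projectPoints(X,cv2.Rodrigues(R)[0],t,np.array(c["intrinsics"]),np.array(c["dist_coeffs"]))[0].reshape(-1,2)
E
python3 - <<'E'
from h import *
s=cv2.imread("pics/scene0.png");t=cv2.imread("pics/top0.png")
a=cv2.resize(s[155:255,150:330],None,fx=4.4,fy=4.4,interpolation=cv2.INTER_CUBIC)
b=cv2.resize(t[150:255,150:365],None,fx=3.7,fy=3.7,interpolation=cv2.INTER_CUBIC)
cv2.imwrite("pics/sc.png",a);cv2.imwrite("pics/tc.png",b)
print(plane("top",[[180,190],[333,180]],0.09).round(3),plane("top",[[257,176],[265,236],[260,197]],0.044).round(3))
print(plane("top",[[146,243],[386,230],[387,183],[276,142]],0.03).round(3))
E
```

```text
[[ 0.565  0.234  0.09 ]
 [ 0.58  -0.209  0.09 ]] [[ 0.604  0.011  0.044]
 [ 0.425 -0.007  0.044]
 [ 0.541  0.004  0.044]]
[[ 0.413  0.353  0.03 ]
 [ 0.431 -0.369  0.03 ]
 [ 0.571 -0.379  0.03 ]
 [ 0.707 -0.049  0.03 ]]
```

View pics/sc.png

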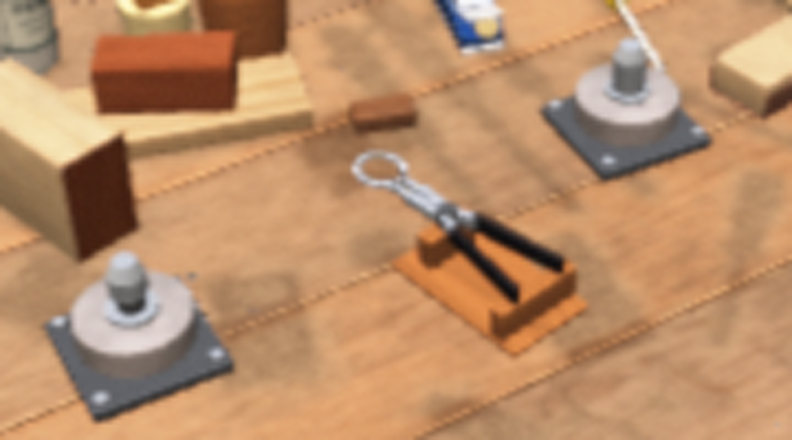

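View pics/tc.png

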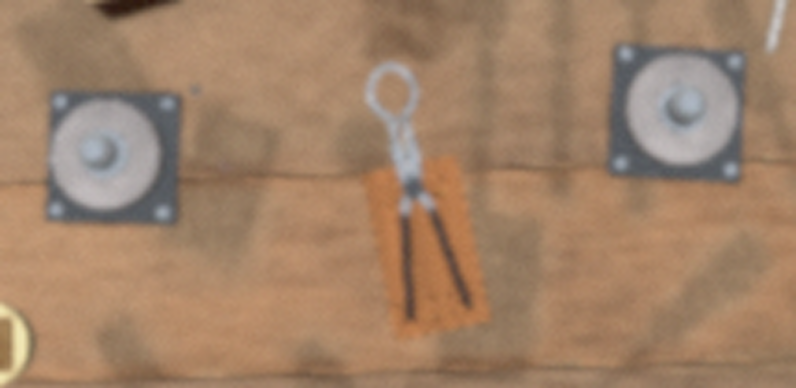

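Request:
{"name": "apply_moves", "arguments": {
  "commands": [
    [0.3,-0.3,0,0,0,0],
    [0.5,-0.5,0,0,0,0],
    [0.52,-0.57,0.05,0,0,0],
    [0.52,-0.57,0.05,0,0,0],
    [0.52,-0.57,0.05,0,0,0],
    [0.52,-0.57,0.05,0,0,0],
    [0.52,-0.57,0.05,0,0,0],
    [0.52,-0.57,0.05,0,0,0],
    [0.52,-0.57,0.05,0,0,0],
    [0.52,-0.57,0.05,0,0,0],
    [0.52,-0.57,0.05,0,0,0],
    [0.52,-0.57,0.05,0,0,0],
    [0.52,-0.57,0.05,0,0,0],
    [0.52,-0.57,0.05,0,0,0.4],
    [0.5,-0.6,0.05,0,0,0.5],
    [0.5,-0.6,0.05,0,0,0.5],
    [0.28,-0.4,0.05,0,0,0.5],
    [0,0,0,0,0,0],
    [0,0,0,0,0,0]
  ],
  "claw": 1,
  "grip_force": 50
}}

```text
clock: 2.05
position: [0.4575, 0.0042, 0.201]
tcp_rot: [[0.992, 0.128, -0.001], [0.128, -0.992, -0.001], [-0.001, 0.001, -1.0]]
wrist_force: [-0.6, -0.1, -0.6]
gripper_width: 0.0881
```

Run:
```python
from h import *
s=arm.observe();print(s["clock"],s["position"],np.round(s["tcp_rot"],3).tolist(),np.round(s["joints"],1))
im,d=arm.get_image("wrist");cv2.imwrite("pics/w1.png",im[:,:,::-1]);np.save("pics/w1d.npy",d)
import pickle;pickle.dump(s,open("pics/w1.pkl","wb"))
```

```text
2.05 [0.45752368 0.00419402 0.20100793] [[0.992, 0.128, -0.001], [0.128, -0.992, -0.001], [-0.001, 0.001, -1.0]] [-6.400e+00  3.100e+01  1.000e-01  1.204e+02 -0.000e+00  2.870e+01
 -8.890e+01]
```

View pics/w1.png

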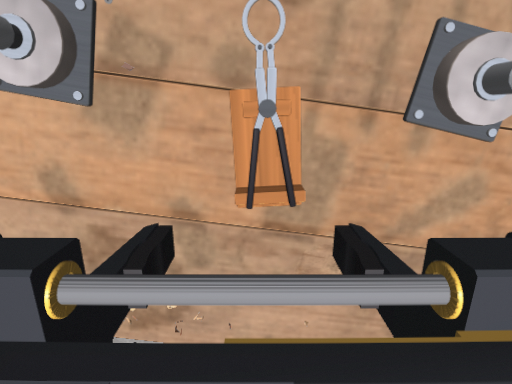

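```bash
python3 - <<'E'
from h import *
import pickle
s=pickle.load(open("pics/w1.pkl","rb"));im=cv2.imread("pics/w1.png");d=np.load("pics/w1d.npy")
m=(im.max(2)<60).astype(np.uint8);m[:, :240]=0;m[:,305:]=0;m[:120]=0;m[212:]=0
n,l,st,c=cv2.connectedComponentsWithStats(m);print(st,c.round(1))
lines=[]
for i in range(1,n):
    if st[i,4]<100: continue
    ys,xs=np.where(l==i); P=plane("wrist",np.c_[xs,ys],0.052,s)[:,:2]
    v=cv2.fitLine(P.astype(np.float32),cv2.DIST_L2,0,.01,.01).ravel();a=v[:2]*np.sign(v[0]);q=(P-v[2:])@a
    lines.append((a,v[2:]));print("line",a,np.degrees(np.arctan2(a[1],a[0])),v[2:]+a*q.min(),v[2:]+a*q.max(),"pxdepth",np.median(d[l==i]))
ax=lines[0][0]+lines[1][0];ax/=np.linalg.norm(ax);print("heading",np.degrees(np.arctan2(ax[1],ax[0])))
print("pivot",plane("wrist",[[267,107]],0.052,s))
g=(im.min(2)>140).astype(np.uint8);g[48:]=0;g[:,:235]=0;g[:,292:]=0
cs,_=cv2.findContours(g,cv2.RETR_CCOMP,cv2.CHAIN_APPROX_NONE)
for k in cs:
    if len(k)>30: e=cv2.fitEllipse(k); print("ring",e,plane("wrist",[e[0]],0.044,s))
im2,_d=None,None
E
python3 - <<'E'
import cv2,numpy as np
im=cv2.imread("pics/w1.png");cv2.imwrite("pics/w1c.png",np.hstack([cv2.resize(im[0:110,0:110],None,fx=3.5,fy=3.5),cv2.resize(im[0:110,402:],None,fx=3.5,fy=3.5)]))
E
```

```text
[[     0      0    512    384 195970]
 [   254    129      1      3      3]
 [   247    129     12     80    290]
 [   277    128     18     79    345]] [[255.5 191.6]
 [254.  130. ]
 [251.8 175.6]
 [286.4 172.6]]
line [0.9995676 0.029403 ] 1.6849107 [0.424054  0.0036176] [0.50778645 0.00608065] pxdepth 0.30350745
line [0.9455668 0.3254282] 18.99152 [ 0.43243893 -0.0426628 ] [ 0.51139876 -0.01548783] pxdepth 0.30292776
heading 10.338214
pivot [[ 0.53005101 -0.00132788  0.052     ]]
ring ((263.36798095703125, 20.84781837463379), (40.02503204345703, 49.705413818359375), 177.90586853027344) [[0.60687126 0.01262059 0.044     ]]
```

View pics/w1c.png

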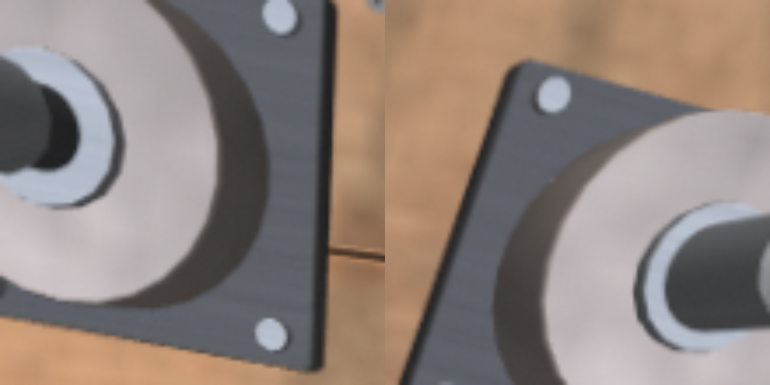

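Request:
{"name": "apply_moves", "arguments": {
  "commands": [
    [0,0,0,0,0,-0.37],
    [0.21,0.18,0.2,0,0,0],
    [0.2,0.18,0.5,0,0,0],
    [0,0,0.5,0,0,0],
    [0,0,0.5,0,0,0],
    [0,0,0.5,0,0,0],
    [0,0,0.3,0,0,0],
    [0,0,0.3,0,0,0],
    [0,0,0,0,0,0],
    [0,0,0,0,0,0]
  ]
}}

```text
clock: 3.1
position: [0.4814, -0.0112, 0.0609]
tcp_rot: [[0.985, 0.175, -0.0], [0.175, -0.985, -0.001], [-0.001, 0.001, -1.0]]
wrist_force: [-0.1, -1.2, 0.2]
gripper_width: 0.0878
```

Run:
```python
from h import *
s=arm.observe();print(s["clock"],s["position"],np.round(s["tcp_rot"],4).tolist())
im,d=arm.get_image("wrist");cv2.imwrite("pics/w2.png",im[:,:,::-1])
import pickle;pickle.dump(s,open("pics/w2.pkl","wb"))
# stub measurement from top+scene: rough
```

```text
3.1 [ 0.48137121 -0.01118142  0.06090544] [[0.9846, 0.175, -0.0005], [0.175, -0.9846, -0.0006], [-0.0006, 0.0005, -1.0]]
```

View pics/w2.png

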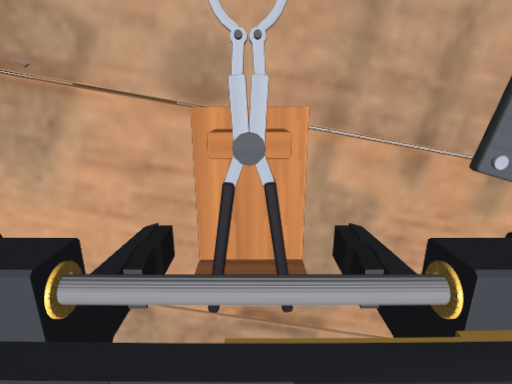

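Run:
```python
from h import *
import pickle
s=pickle.load(open("pics/w2.pkl","rb"));R=s["tcp_rot"]
im=cv2.imread("pics/w2.png")
for uv,z in [((249,148),.053),((228,184),.052),((269,184),.052),((213.5,309),.052),((287.5,309),.052),((238,34),.05),((258,34),.05)]:
    P=plane("wrist",[uv],z,s)[0];print(uv,P.round(4),"tool",((P-s["position"])@R).round(4))
```

```text
(249, 148) [ 0.5298 -0.0014  0.053 ] tool [ 0.0494 -0.0011  0.0079]
(228, 184) [0.5081 0.0066 0.052 ] tool [ 0.0294 -0.0128  0.0089]
(269, 184) [ 0.512  -0.0157  0.052 ] tool [0.0294 0.0098 0.0089]
(213.5, 309) [0.4259 0.0033 0.052 ] tool [-0.0521 -0.024   0.0089]
(287.5, 309) [ 0.4341 -0.0427  0.052 ] tool [-0.0521  0.0228  0.0089]
(238, 34) [0.5836 0.0135 0.05  ] tool [ 0.1049 -0.0064  0.0108]
(258, 34) [0.5853 0.0038 0.05  ] tool [0.1049 0.0034 0.0108]
```

Request:
{"name": "apply_moves", "arguments": {
  "commands": [
    [0,-0.02,0.36,0,0,0],
    [0,0,0.24,0,0,0],
    [0,0,0.12,0,0,0],
    [0,0,0,0,0,0],
    [0,0,0,0,0,0]
  ]
}}

```text
clock: 3.65
position: [0.4812, -0.0089, 0.0255]
tcp_rot: [[0.984, 0.177, 0.0], [0.177, -0.984, -0.0], [0.0, 0.0, -1.0]]
wrist_force: [-0.0, -0.2, -0.1]
gripper_width: 0.0881
```

Request:
{"name": "apply_moves", "arguments": {
  "commands": [
    [0,0,0,0,0,0],
    [0,0,0,0,0,0],
    [0,0,0,0,0,0],
    [0,0,0,0,0,0],
    [0,0,0,0,0,0],
    [0,0,0,0,0,0],
    [0,0,0,0,0,0],
    [0,0,0,0,0,0],
    [0,0,0,0,0,0],
    [0,0,0,0,0,0]
  ],
  "claw": 0,
  "grip_force": 50
}}

```text
clock: 4.65
position: [0.481, -0.0089, 0.0252]
tcp_rot: [[0.984, 0.177, -0.0], [0.177, -0.984, -0.0], [-0.0, 0.0, -1.0]]
wrist_force: [0.1, -0.1, 0.7]
gripper_width: 0.0228
```

Request:
{"name": "apply_moves", "arguments": {
  "commands": [
    [0,0,-0.05,0,0,0],
    [0,0,-0.15,0,0,0],
    [0,0,-0.25,0,0,0],
    [0,0,-0.3,0,0,0],
    [0,0,-0.3,0,0,0],
    [0,0,-0.25,0,0,0],
    [0,0,-0.15,0,0,0],
    [0,0,-0.05,0,0,0],
    [0,0,0,0,0,0],
    [0,0,0,0,0,0]
  ]
}}

```text
clock: 5.65
position: [0.4808, -0.0089, 0.0999]
tcp_rot: [[0.984, 0.177, -0.001], [0.177, -0.984, -0.0], [-0.001, -0.0, -1.0]]
wrist_force: [-0.1, 0.4, -2.4]
gripper_width: 0.0226
```

Run:
```python
from h import *
s=arm.observe();print(s["clock"],s["position"],s["wrist_force"],s["moment"],s["gripper_width"])
import pickle;pickle.dump(s,open("pics/w3.pkl","wb"))
for n in ["wrist","scene","top"]:
    im,d=arm.get_image(n);cv2.imwrite(f"pics/{n}3.png",im[:,:,::-1]);np.save(f"pics/{n}3d.npy",d)
t=cv2.imread("pics/scene3.png");cv2.imwrite("pics/s3c.png",cv2.resize(t[155:265,150:330],None,fx=4.4,fy=4.4,interpolation=cv2.INTER_CUBIC))
```

```text
5.65 [ 0.48079136 -0.0088591   0.0999395 ] [-0.11524792  0.39624631 -2.40318099] [ 0.00583147  0.07456101 -0.00524987] 0.02262207296225042
```

View pics/wrist3.png

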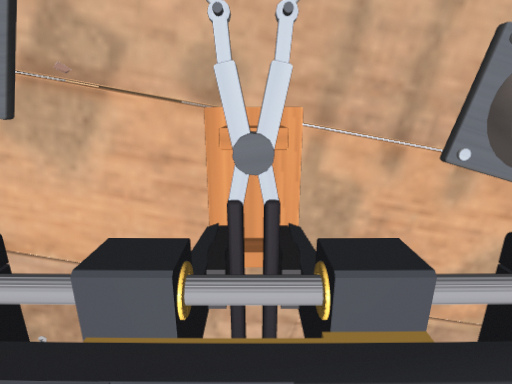

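View pics/s3c.png

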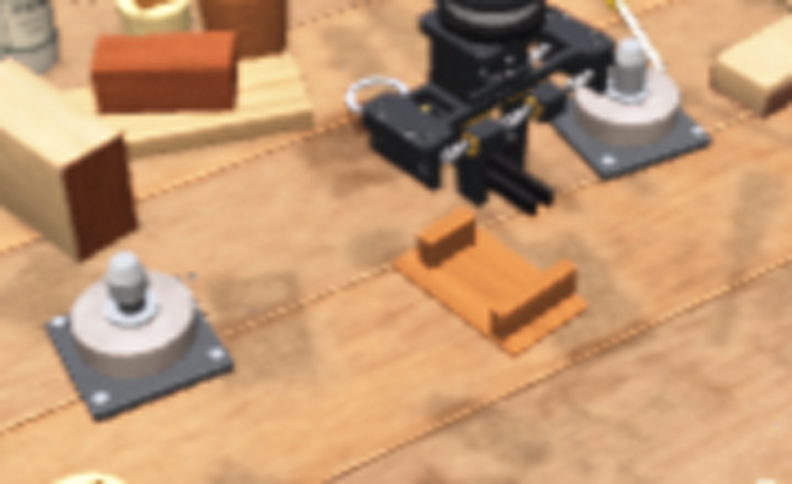

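Run:
```python
from h import *
import pickle
s=pickle.load(open("pics/w3.pkl","rb"));d=np.load("pics/wrist3d.npy");R=np.array(s["tcp_rot"])
for u,v in [(253,154),(218,9),(288,9),(236,230),(271,230),(230,90),(275,90)]:
    o,r=ray("wrist",[(u,v)],s);dd=np.median(d[max(v-2,0):v+3,u-2:u+3]);P=(o+r*dd)[0];print((u,v),"tool",((P-s["position"])@R).round(4),"z",P[2].round(4))
t=cv2.imread("pics/top3.png");dt=np.load("pics/top3d.npy")
cv2.imwrite("pics/t3c.png",cv2.resize(t[165:220,155:210],None,fx=10,fy=10,interpolation=cv2.INTER_CUBIC))
t=cv2.imread("pics/scene3.png");cv2.imwrite("pics/s3d.png",cv2.resize(t[205:255,155:205],None,fx=11,fy=11,interpolation=cv2.INTER_CUBIC))
o,r=ray("top",np.array([[u,v] for v in range(170,215) for u in range(160,205)]))
P=o+r*np.array([dt[v,u] for v in range(170,215) for u in range(160,205)])[:,None]
for lo,hi in [(.035,.046),(.062,.1),(.085,.1)]:
    q=P[(P[:,2]>lo)&(P[:,2]<hi)];print(lo,len(q),q.mean(0).round(4),((q.min(0)+q.max(0))/2).round(4),(np.ptp(q,axis=0)).round(3))
```

```text
(253, 154) tool [ 0.0513  0.001  -0.0265] z 0.1264
(218, 9) tool [ 0.1052 -0.012  -0.0252] z 0.125
(288, 9) tool [ 0.1053  0.014  -0.0248] z 0.1247
(236, 230) tool [ 0.0175 -0.0066 -0.027 ] z 0.127
(271, 230) tool [ 0.0175  0.009  -0.0271] z 0.127
(230, 90) tool [ 0.0767 -0.0083 -0.0234] z 0.1233
(275, 90) tool [ 0.0767  0.0098 -0.0234] z 0.1233
0.035 469 [0.5654 0.2468 0.0423] [0.5651 0.2483 0.0409] [0.088 0.089 0.01 ]
0.062 84 [0.5644 0.246  0.0862] [0.5651 0.2482 0.0809] [0.027 0.029 0.034]
0.085 52 [0.5654 0.2481 0.0909] [0.5658 0.2494 0.0916] [0.023 0.025 0.013]
```

View pics/t3c.png

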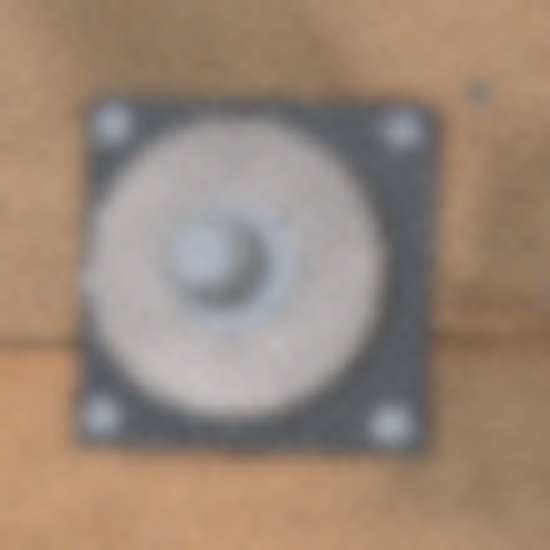

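View pics/s3d.png

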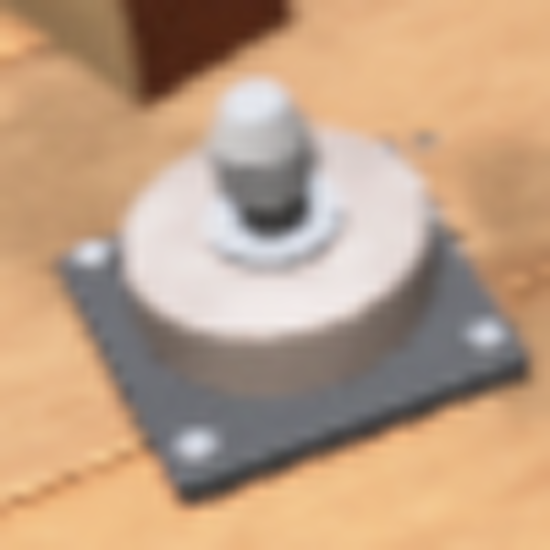

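Request:
{"name": "apply_moves", "arguments": {
  "commands": [
    [0,-0.1,-0.15,0,0,0],
    [-0.05,-0.2,-0.2,0,0,0],
    [-0.1,-0.3,-0.2,0,0,0],
    [-0.1,-0.35,-0.2,0,0,0],
    [-0.1,-0.35,-0.2,0,0,0],
    [-0.1,-0.35,-0.15,0,0,0],
    [-0.1,-0.35,-0.1,0,0,0],
    [-0.1,-0.35,-0.1,0,0,0],
    [-0.1,-0.35,-0.1,0,0,0],
    [-0.1,-0.35,0,0,0,0],
    [-0.1,-0.35,0,0,0,0],
    [-0.1,-0.35,0,0,0,0],
    [-0.1,-0.35,0,0,0,0],
    [-0.1,-0.3,0,0,0,0],
    [-0.1,-0.2,0,0,0,0],
    [-0.05,-0.1,0,0,0,0],
    [0,0,0,0,0,0],
    [0,0,0,0,0,0]
  ]
}}

```text
clock: 7.6
position: [0.3707, 0.2095, 0.1703]
tcp_rot: [[0.984, 0.177, 0.0], [0.177, -0.984, -0.0], [0.0, 0.0, -1.0]]
wrist_force: [-0.1, 0.2, -2.6]
gripper_width: 0.0223
```

Run:
```python
from h import *
s=arm.observe();print(s["clock"],s["position"],np.round(s["tcp_rot"],3).tolist(),s["gripper_width"])
import pickle;pickle.dump(s,open("pics/w4.pkl","wb"))
for n in ["wrist","scene","top"]:
    im,d=arm.get_image(n);cv2.imwrite(f"pics/{n}4.png",im[:,:,::-1]);np.save(f"pics/{n}4d.npy",d)
t=cv2.imread("pics/scene4.png");cv2.imwrite("pics/s4c.png",cv2.resize(t[155:265,130:310],None,fx=4.4,fy=4.4,interpolation=cv2.INTER_CUBIC))
t=cv2.imread("pics/top4.png");cv2.imwrite("pics/t4c.png",cv2.resize(t[150:270,130:280],None,fx=5,fy=5,interpolation=cv2.INTER_CUBIC))
```

```text
7.6 [0.37073863 0.20952242 0.17034433] [[0.984, 0.177, 0.0], [0.177, -0.984, -0.0], [0.0, 0.0, -1.0]] 0.022320009670415433
```

View pics/wrist4.png

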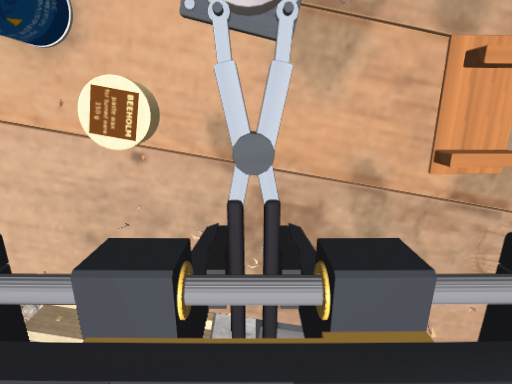

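View pics/s4c.png

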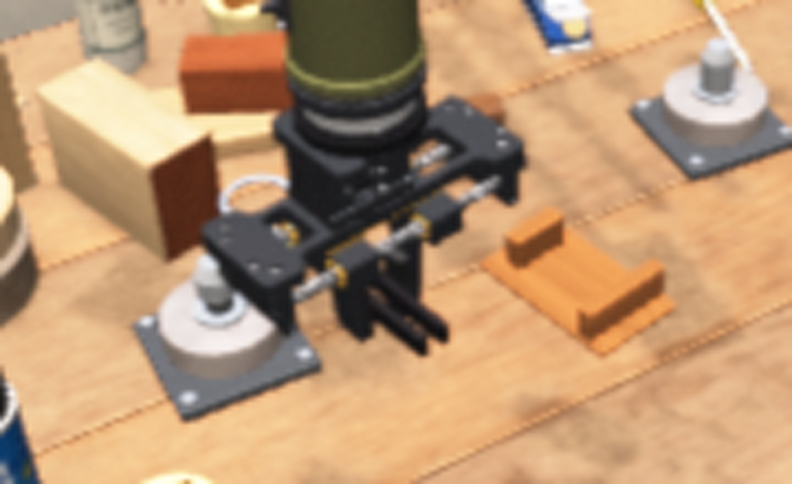

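View pics/t4c.png

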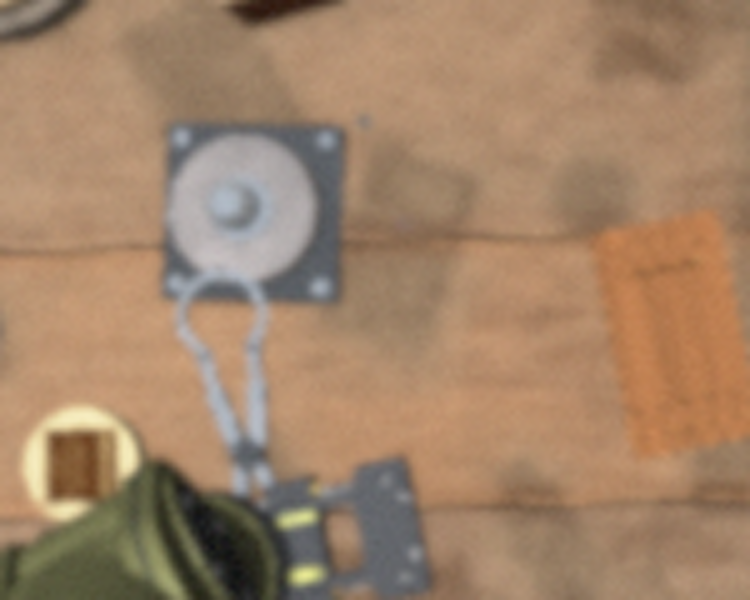

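```bash
cat > ov.py <<'E'
from h import *
import pickle,sys
def overlay(tag,n,stub,out,box,f=8,ty=0.0,fw=0.128):
    s=pickle.load(open(f"pics/w{tag}.pkl","rb"));R=np.array(s["tcp_rot"]);im=cv2.imread(f"pics/{n}{tag}.png")
    c=np.array(s["position"])+R@np.array([fw,ty,-0.019]);print("ring pred",c.round(4))
    x0,y0,x1,y1=box;I=cv2.resize(im[y0:y1,x0:x1],None,fx=f,fy=f,interpolation=cv2.INTER_CUBIC)
    th=np.linspace(0,2*np.pi,80)
    def circ(c,r,col):
        P=np.c_[c[0]+r*np.cos(th),c[1]+r*np.sin(th),np.full(80,c[2])]
        q=(proj(n,P)-[x0,y0]+.5)*f-.5
        cv2.polylines(I,[np.round(q*16).astype(np.int32)],True,col,1,cv2.LINE_AA,4)
    circ(c,.022,(0,0,255));
    circ([*stub,.043],.045,(0,255,0));circ([*stub,.048],.020,(255,0,0));circ([*stub,.080],.0145,(0,255,255));circ([*stub,.092],.009,(255,0,255))
    cv2.imwrite(out,I)
E
python3 - <<'E'
from ov import *
overlay(4,"top",(0.565,0.247),"pics/o4t.png",(155,165,215,240),8)
overlay(4,"scene",(0.565,0.247),"pics/o4s.png",(155,180,225,255),8)
E
```

```text
ring pred [0.4967 0.2321 0.1894]
ring pred [0.4967 0.2321 0.1894]
```

View pics/o4t.png

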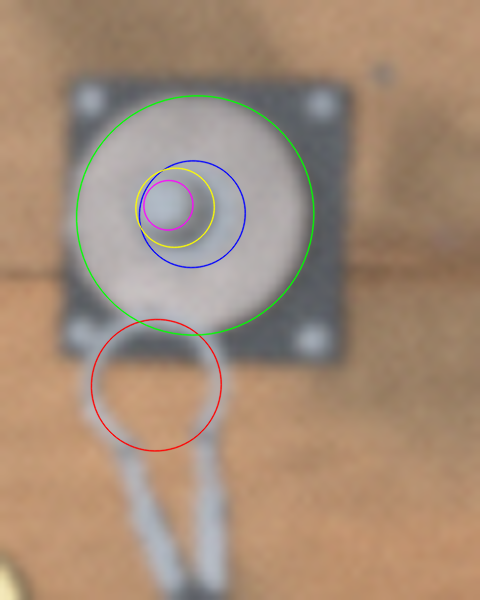

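View pics/o4s.png

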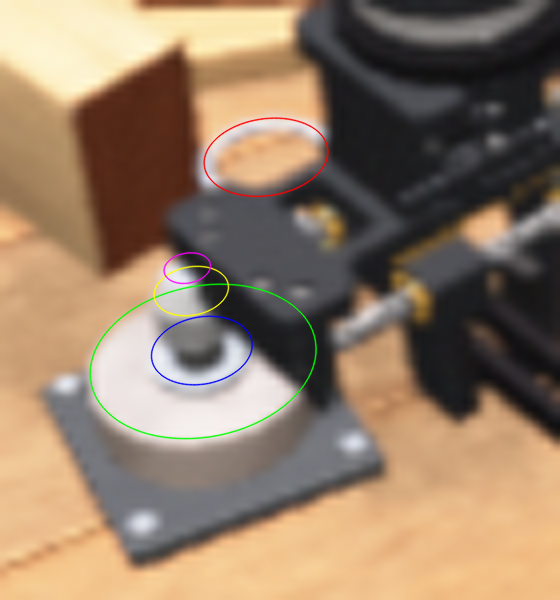

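Request:
{"name": "apply_moves", "arguments": {
  "commands": [
    [0.1,-0.01,0,0,0,0],
    [0.2,-0.01,0,0,0,0],
    [0.25,-0.01,0,0,0,0],
    [0.25,-0.01,0,0,0,0],
    [0.25,-0.01,0,0,0,0],
    [0.2,-0.01,0,0,0,0],
    [0.1,-0.01,0,0,0,0],
    [0.05,0,0.1,0,0,0],
    [0,0,0.2,0,0,0],
    [0,0,0.25,0,0,0],
    [0,0,0.25,0,0,0],
    [0,0,0.15,0,0,0],
    [0,0,0.05,0,0,0],
    [0,0,0,0,0,0],
    [0,0,0,0,0,0]
  ]
}}

```text
clock: 9.25
position: [0.439, 0.226, 0.1204]
tcp_rot: [[0.984, 0.177, 0.0], [0.177, -0.984, 0.0], [0.0, -0.0, -1.0]]
wrist_force: [-0.6, 0.3, -2.6]
gripper_width: 0.022
```

```bash
cat > look.py <<'E'
import sys
from ov import *
tag=sys.argv[1]
s=arm.observe();print(s["clock"],s["position"],np.round(s["tcp_rot"],3).tolist(),s["gripper_width"],s["wrist_force"])
pickle.dump(s,open(f"pics/w{tag}.pkl","wb"))
for n in ["scene","top"]:
    im,d=arm.get_image(n);cv2.imwrite(f"pics/{n}{tag}.png",im[:,:,::-1]);np.save(f"pics/{n}{tag}d.npy",d)
st=(0.565,0.248)
overlay(tag,"top",st,f"pics/o{tag}t.png",(155,165,215,225),9,0.0005)
overlay(tag,"scene",st,f"pics/o{tag}s.png",(155,190,215,250),9,0.0005)
cv2.imwrite(f"pics/o{tag}.png",cv2.resize(np.hstack([cv2.imread(f"pics/o{tag}t.png"),cv2.imread(f"pics/o{tag}s.png")]),(800,400)))
E
python3 look.py 5
```

```text
9.25 [0.43895601 0.22595676 0.12042615] [[0.984, 0.177, 0.0], [0.177, -0.984, 0.0], [0.0, -0.0, -1.0]] 0.022003901251406617 [-0.59374524  0.25131109 -2.56177383]
ring pred [0.565  0.2482 0.1395]
ring pred [0.565  0.2482 0.1395]
```

View pics/o5t.png

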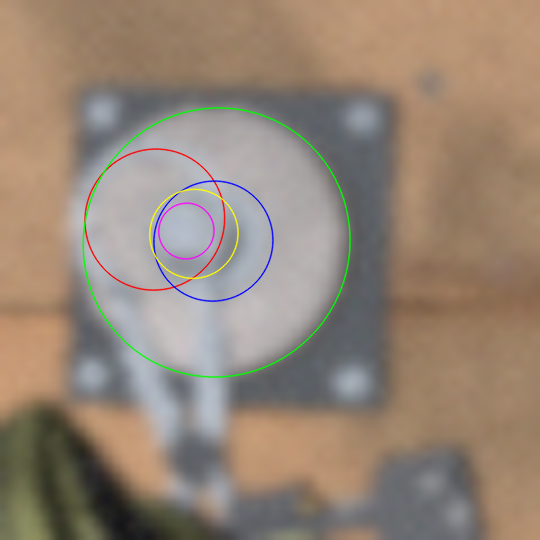

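View pics/o5s.png

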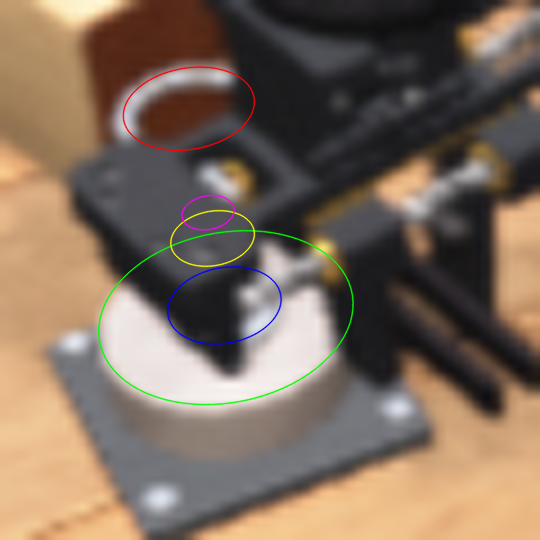

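```bash
cat > dep.py <<'E'
from h import *
import sys,pickle
tag=sys.argv[1];s=pickle.load(open(f"pics/w{tag}.pkl","rb"));zr=s["position"][2]+.019
d=np.load(f"pics/top{tag}d.npy");v,u=np.mgrid[165:225,155:215];v=v.ravel();u=u.ravel()
o,r=ray("top",np.c_[u,v].astype(float));P=o+r*d[v,u][:,None]
q=P[(abs(P[:,2]-zr)<.01)&(np.hypot(P[:,0]-.565,P[:,1]-.248)<.035)]
print("ring pts",len(q));
from scipy.optimize import least_squares
f=least_squares(lambda p:np.hypot(q[:,0]-p[0],q[:,1]-p[1])-.022,[.565,.248],loss="soft_l1",f_scale=.002);print("ring fit",f.x.round(4),"z",np.median(q[:,2]).round(4),"rms",np.sqrt(np.mean(f.fun**2)).round(4))
for lo,hi in [(.037,.046),(.075,.1)]:
    w=P[(P[:,2]>lo)&(P[:,2]<hi)];print("stub",lo,len(w),w.mean(0).round(4),((w.min(0)+w.max(0))/2).round(4))
E
for t in 5; do python3 dep.py $t; done
```

```text
ring pts 101
ring fit [0.5636 0.2483] z 0.1404 rms 0.004
stub 0.037 397 [0.5663 0.2442 0.0423] [0.565  0.2485 0.0415]
stub 0.075 61 [0.5656 0.2487 0.0891] [0.565  0.2487 0.0875]
```

Request:
{"name": "apply_moves", "arguments": {
  "commands": [
    [0,0,0.1,0,0,0],
    [0,0,0.15,0,0,0],
    [0,0,0.15,0,0,0],
    [0,0,0.15,0,0,0],
    [0,0,0.15,0,0,0],
    [0,0,0.1,0,0,0],
    [0,0,0.1,0,0,0],
    [0,0,0.1,0,0,0],
    [0,0,0.1,0,0,0],
    [0,0,0,0,0,0],
    [0,0,0,0,0,0]
  ]
}}

```text
clock: 10.45
position: [0.4389, 0.2259, 0.0652]
tcp_rot: [[0.984, 0.177, 0.0], [0.177, -0.984, -0.0], [0.0, 0.0, -1.0]]
wrist_force: [-0.2, 0.6, -2.3]
gripper_width: 0.0223
```

```bash
python3 look.py 6; python3 dep.py 6
```

```text
10.45 [0.43885122 0.22585035 0.06517035] [[0.984, 0.177, 0.0], [0.177, -0.984, -0.0], [0.0, 0.0, -1.0]] 0.022253128220274625 [-0.23913778  0.56952958 -2.28955109]
ring pred [0.5649 0.248  0.0842]
ring pred [0.5649 0.248  0.0842]
ring pts 158
ring fit [0.5626 0.2489] z 0.0857 rms 0.0084
stub 0.037 405 [0.5666 0.2443 0.0425] [0.5652 0.2486 0.0415]
stub 0.075 294 [0.5384 0.2427 0.0875] [0.5312 0.2477 0.0874]
```

View pics/o6.png

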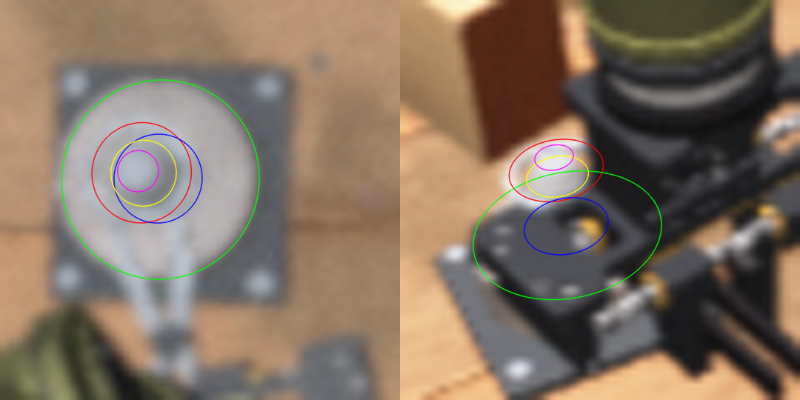

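Request:
{"name": "apply_moves", "arguments": {
  "commands": [
    [0,0,0.05,0,0,0],
    [0,0,0.08,0,0,0],
    [0,0,0.1,0,0,0],
    [0,0,0.1,0,0,0],
    [0,0,0.1,0,0,0],
    [0,0,0.08,0,0,0],
    [0,0,0.06,0,0,0],
    [0,0,0,0,0,0],
    [0,0,0,0,0,0],
    [0,0,0,0,0,0]
  ]
}}

```text
clock: 11.55
position: [0.4389, 0.2259, 0.0368]
tcp_rot: [[0.984, 0.177, 0.0], [0.177, -0.984, 0.0], [0.0, -0.0, -1.0]]
wrist_force: [0.7, -0.4, -3.1]
gripper_width: 0.0227
```

```bash
python3 look.py 7
python3 - <<'E'
from h import *
import pickle
from scipy.optimize import least_squares
s=pickle.load(open("pics/w7.pkl","rb"))
d=np.load("pics/top7d.npy");v,u=[a.ravel() for a in np.mgrid[165:225,155:215]]
o,r=ray("top",np.c_[u,v].astype(float));P=o+r*d[v,u][:,None];rr=np.hypot(P[:,0]-.565,P[:,1]-.2485)
for lo in np.arange(.044,.072,.004): print(round(lo,3),((P[:,2]>lo)&(P[:,2]<=lo+.004)&(rr<.03)&(rr>.017)).sum())
q=P[(abs(P[:,2]-.056)<.005)&(rr<.03)&(rr>.017)]
f=least_squares(lambda p:np.hypot(q[:,0]-p[0],q[:,1]-p[1])-.022,[.565,.248],loss="soft_l1",f_scale=.002);print(f.x,np.median(q[:,2]))
s=arm.observe();im,d=arm.get_image("wrist");cv2.imwrite("pics/wrist7.png",im[:,:,::-1]);R=np.array(s["tcp_rot"])
for u,v in [(253,154),(218,9),(288,9),(236,230),(271,230)]:
    o,r=ray("wrist",[(u,v)],s);P=(o+r*np.median(d[max(v-2,0):v+3,u-2:u+3]))[0];print((u,v),"tool",((P-s["position"])@R).round(4),"z",P[2].round(4))
E
```

```text
11.55 [0.438936   0.22592542 0.03684496] [[0.984, 0.177, 0.0], [0.177, -0.984, 0.0], [0.0, -0.0, -1.0]] 0.022704849416573174 [ 0.68024935 -0.37630413 -3.09168811]
ring pred [0.565  0.2481 0.0559]
ring pred [0.565  0.2481 0.0559]
0.044 45
0.048 15
0.052 24
0.056 39
0.06 11
0.064 5
0.068 0
[0.56526118 0.2484217 ] 0.05651924409389164
(253, 154) tool [ 0.0513  0.001  -0.0266] z 0.0635
(218, 9) tool [ 0.1053 -0.012  -0.0249] z 0.0618
(288, 9) tool [ 0.1052  0.014  -0.0252] z 0.0621
(236, 230) tool [ 0.0175 -0.0066 -0.0271] z 0.064
(271, 230) tool [ 0.0175  0.009  -0.027 ] z 0.0639
```

View pics/o7.png

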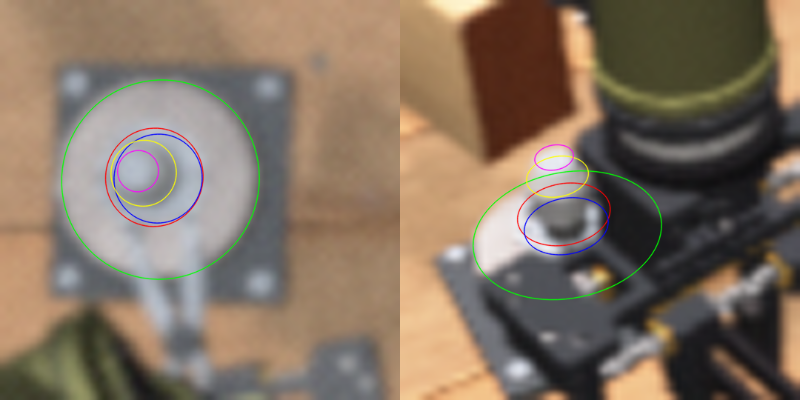

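View pics/wrist7.png

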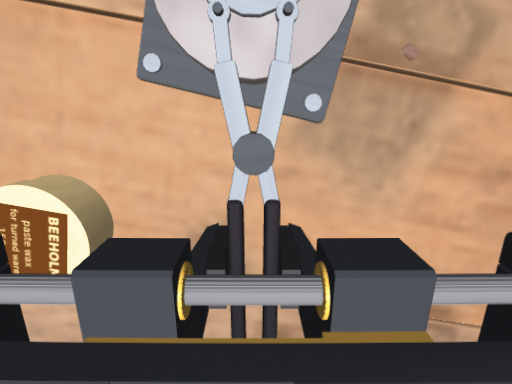

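Run:
```python
from h import *
s=arm.observe();R=np.array(s["tcp_rot"])
for uv in [(254,80),(240,78.5),(268,78.5)]:
    P=plane("wrist",[uv],.043,s)[0];print(((P-s["position"])@R).round(4), np.hypot(*(P[:2]-[.565,.2482])).round(4))
```

```text
[ 0.0821  0.0014 -0.0061] 0.0459
[ 0.0827 -0.0049 -0.0061] 0.0456
[ 0.0827  0.0078 -0.0061] 0.0459
```

The wrist view puts the wheel's near edge 45.6–45.9 mm from the assumed axis, against a true radius of 45 mm. The centring agrees to about 1 mm, so I'm handing in.

Run:
```python
from cell import arm
print(arm.hand_in());s=arm.observe();print(s["clock"],s["position"],s["wrist_force"],s["gripper_width"])
```

```text
the job is handed in; nothing more can be done
None
the job is handed in; nothing more can be done
```

I gripped the pliers at their grip point with 50 N and lifted them off the rest. I then carried them to the left stub, which both the scene and wrist views showed to be the grooved one, and lowered the spread ring over its head to the groove. I handed the job in with the pliers still held and squeezed; the hand-in reports no verdict.

Last checks before handing in:
- **Squeeze:** the handles were parallel, with the finger opening at 22.7 mm against the stated 24 mm at the stop. I did not measure the joint angle itself.
- **Height:** the ring's middle was at about 56 mm, by arm position and by depth image. The groove's middle is at 55 mm.
- **Centring:** the ring was at about (0.565, 0.248) m. Three checks (top-camera overlay, top-camera depth fit and the wheel's edge in the wrist view) agreed to about 1 mm.
- **Level:** depth readings of the handles, pivot and tips gave a tilt of about 1° or less.
- **Contact:** wrist force stayed near 3 N, the weight of the pliers being about 2.5 N, so there was no sign of the ring touching the stub.

One reading disagreed. With the ring halfway down, the depth fit put it about 2 mm too far back. That fit had picked up points from the stub's head, so I did not act on it, and the final fit showed no such offset.

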